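# Clamp a heat sink in the bonding jig with a ratchet knob

## Robot

A 6-joint arm with a two-finger parallel gripper is mounted at the origin on a cart in front of the work surface, level with it; the furniture and walls round the work are solid. World frame = base frame: x ahead of the robot, y to its left, z up, the work surface at z = 0. Lengths are in m, angles in rad, forces in N, time in s.
With the tool pointing down it reaches from about 0.4 to 0.925 m from the base axis. Payload 3.4 kg.
Tool frame: the origin (TCP) lies midway between the tips of the shut fingers; the grasp point (between the pads) lies 19 mm behind it; z points along the fingers, y is the direction in which the jaws open and shut (so a half turn about z gives the same grasp; the last joint's range is limited). The gripper opens to 85 mm and grips with 20 to 120 N. Pads are 22 mm wide; open, the fingers measure 114 mm over their backs; the gripper's body (76 mm by 85 mm) begins 54 mm behind the grasp point. The pads swing forward as they close: fully open they stand 13 mm farther back than shut.
Start: joints at [1.095, 0.307, 1.506, -0, 1.328, -0.073], TCP at [0.225, 0.529, 0.231] pointing down, gripper open.
Joint ranges: [-3.12, 3.12], [-1.05, 2.28], [0.14, 2.33], [-1.42, 4.57], [0.1, 2.73], [-2.68, 2.68]. Speed limits (rad/s): [2.57, 2.57, 3.14, 3.14, 3.14, 3.14].

## Interface

Orientations are given as a unit quaternion [w, x, y, z].
In Python, from cell import robot, kin, readout, cams gives the robot as it stands. Calls block until the motion is done:
- robot.move_ptp(position, orientation): joint-space move of the TCP to a pose.
- robot.move_l(position, rot=None, vel=0.15, until_force=None): straight line of the TCP; rot=None keeps the orientation; vel is the mean speed in m/s. With until_force (N) it stops when the force on the tool has changed by that much, and returns True; else False.
- robot.move_j(angles): joint-space move.
- robot.move_gripper(opening, f_grip=None): finger opening in m; f_grip is the grip in N (None keeps the last); returns when the fingers have stopped.
- robot.wait(seconds).
- kin.ik(position, orientation): joint angles nearest the present ones, or None.
- readout.get_state(): the state.
- cams.read_camera(name): name is "scene" or "top" or "wrist"; returns the picture (480x640x3 uint8, red, green, blue); there is no depth.
- cams.camera_params(name): a dict with "fx", "fy", "cx", "cy" (pixels), "R" (3x3) and "t" (3): a world point X has camera coordinates R X + t; the wrist camera has in their place "hand_eye" (4x4, takes a point from camera to tool coordinates, whose origin is the TCP and whose axes are the flange's). Camera axes: x right, y down, z forward; pixel columns grow to the right and rows downward; lengths in m; the calibration is good to about 2 mm. The wrist camera is an equidistant fisheye: a pixel r from the principal point sees the ray r / f radians off the axis. A picture is of the moment at which its call begins: read the wrist's pose just before it. camera_params takes no time and is no camera call.
A pose or a line that the arm cannot do raises robot.PlanningError and nothing moves.
- robot.close_job(): hands the job in, once; it reports no verdict.
The state is a dict: "t": time; "joints": joint angles; "qd": joint speeds; "joint_efforts": joint torques, N m; "position": TCP position; "tcp_rot": TCP orientation; "contact_force": force on the tool from outside, world axes, zero at the start; "torque": the same for the moment, N m; "finger_gap": finger opening in m.
Only numpy, scipy, OpenCV 4.12 (cv2) and the standard library are available. Lean on these libraries where they do the work, as an engineer would, in place of code of your own. Each camera call takes 0.05 s, during which the arm holds its last target. There are 200 camera calls.

## Task

Clamp the finned heat sink for bonding: set it flat on the padded tile of the blue jig and slide it gently home against all three locating pins, then swing the clamp arm over it to its stop and tighten the black ratchet knob clockwise until it slips and has clicked two or three times, no more. Never press hard on the brittle tile or the pins, and leave the bottle, the tin and the reel round the jig where they are.

Things in the scene. Friction and masses are not known exactly. Their poses are not given: they have to be found in the camera images.
- seat (a point): Centre of the seat's top on the fixed blue jig, 22 mm above the bench: grey-pink pad on a white ceramic tile, 38 x 38 mm (the 40 mm heat sink overhangs 1 mm all round). x points to the hinge post 80 mm away, y left of that, z up. The base plate, top 12 mm above the bench, spans x -45 to 105, y -45 to 45 mm. A stop post 12 mm thick, 67 mm high stands at x 60, y 22 mm.
- heat_sink_mid (a point): Centre, half-way up, of the loose aluminium heat sink, 40 x 40 x 20 mm, about 60 g, finned on top; axes along its sides, z up. Any of its sides may face the pins. Pinch it by two opposite sides in its upper half, so that the fingertips stay above the pins.
- heat_sink: The same heat sink; origin at the centre of its underside.
- tile: The brittle ceramic tile with its pad, fixed on the jig, top = point seat: never load it with more than 50 N (the clamp itself gives up to about 30). Origin on the bench, 22 mm below point seat; axes as point seat.
- pins: Three steel locating pins, 6 mm thick, fixed, rising 6 mm above the seat: two at x 23, y +12 and -12 mm, one at x 0, y 23 mm in the axes of point seat. A heat sink that touches all three is centred on point seat. Never push it against them with more than 40 N. Origin on the bench, 22 mm below point seat.
- swing_arm (a joint): Angle of the clamp arm about the vertical hinge post, rad: 0 over the seat against its stop, growing counterclockwise (from above) as it opens; starts at 1.35 to 1.8. Slight friction (0.12 N m), stays where it is left. The arm is 20 mm wide (32 mm round ends), 53 to 69 mm above the bench; 80 mm from the hinge it carries the plunger below and the knob above.
- post (a point): On the hinge post's axis at the arm's height, 61 mm above the bench; fixed; axes as point seat. At joint swing_arm = a the knob's axis lies from here at (-80 cos a, -80 sin a) mm in these axes.
- knob_grip (a point): Middle of the black ribbed ratchet knob, 30 mm in diameter, 75 to 97 mm above the bench, axis vertical; it does not rise or sink. Clockwise (from above) drives the plunger down on a coarse thread at about 0.08 N m; after 60 to 170 degrees it meets the heat sink, the torque needed climbs, and at about 0.15 N m the knob slips and clicks, twelve a turn (felt while turning; a stopped knob shows little torque).
- ratchet_knob (a joint): How far the knob has slipped in its ratchet, rad: 0 at the start and while the knob drives the plunger, growing as it slips clockwise; one click each 0.52. Two clicks (0.75) are needed; the fourth (1.83) must not be reached.
- plunger: Round steel foot, 18 mm in diameter, under the end of the arm; it does not turn. With the arm closed it starts 2.5 to 7.5 mm above a seated heat sink. Tightened until it clicks it presses with about 25 to 30 N and keeps that when the knob is let go. Origin on its axis, 49.5 mm below its underside.
- leads (a point): A fixed point in the bunch of black leads that hangs over the bench edge between the robot's start and the work; they fill x 430 to 560, y -250 to -100 mm up to 490 mm above the bench. To reach the jig pass inside them, less than 0.38 m from the base axis (as at 0.33 m, 0.35 m above the bench), or over them. Loose lead ends lie on the bench right of the heat sink.
- flux_bottle: Bystander: small bottle with black cap, 30 mm wide, 57 mm high, left of the hinge post; origin at the centre of its underside.
- tip_tin: Bystander: round open tin, 55 mm wide, 20 mm high, left of the jig; origin at the centre of its underside.
- wick_reel: Bystander: flat white reel, 37 mm wide, 7 mm high, left of the jig; origin at the centre of its underside.
Mind the look-alikes: they are no part of the job. What is shaped like the heat_sink but orange is not meant.

How it is judged:
By the outcome, as a careful person would: the job done as asked, in the order asked, and still so for the second after the job is handed in, with the robot touching nothing.
It also fails if it takes over 72 s, if anything falls off the work surface, if the arm or the gripper's body presses on something with over 40 N, if the wrist force passes 120 N, or if a joint passes its speed limit or range.

## Working session

There is one attempt and no reset: what is moved stays moved. The work goes in short steps, each a Python script; the robot and the scene stay as the last script left them, time stands still between calls to the robot, and variables do not carry over. Pictures are saved under pics/ and viewed, on a budget of 10 in all, crops included, one or two more only if the job needs it, and the job is handed in when it is done.

```bash
ls; mkdir -p pics; python3 - <<'E'
from cell import robot,kin,readout,cams
import cv2
for n in ("scene","top"):
    im=cams.read_camera(n); cv2.imwrite(f"pics/{n}0.png",im[:,:,::-1]); print(n,cams.camera_params(n))
print(cams.camera_params("wrist")); print(readout.get_state())
E
```

```text
pics
scene {'fx': 535.6885497635195, 'fy': 535.6885497635195, 'cx': 326.1390873699366, 'cy': 242.19059406017445, 'R': array([[ 0.68453809, -0.72897665,  0.00080304],
       [-0.43741526, -0.41163109, -0.79951719],
       [ 0.58315992,  0.54694871, -0.60064268]]), 't': array([-0.20265149,  0.40815512,  0.98385308])}
top {'fx': 437.9162395050938, 'fy': 437.9162395050938, 'cx': 321.5149587170344, 'cy': 243.26435041629404, 'R': array([[-0.00483293, -0.99997213,  0.00569079],
       [-0.99936697,  0.00462926, -0.0352736 ],
       [ 0.03524627, -0.00585767, -0.99936149]]), 't': array([0.17210627, 0.47755393, 1.06216363])}
{'fx': 371.64829954431775, 'fy': 371.64829954431775, 'cx': 318.7510824148495, 'cy': 240.8787930419095, 'hand_eye': array([[-1.08255498e-03, -9.59559428e-01, -2.81504053e-01,
         7.17644819e-02],
       [ 9.99999384e-01, -1.10828805e-03, -6.78003137e-05,
         5.92173774e-04],
       [-2.46929147e-04, -2.81503953e-01,  9.59560036e-01,
        -1.41491661e-01],
       [ 0.00000000e+00,  0.00000000e+00,  0.00000000e+00,
         1.00000000e+00]])}
{'t': 0.1, 'joints': array([ 1.09451436e+00,  3.07473279e-01,  1.50752100e+00,  2.84530940e-06,
        1.32845535e+00, -7.34731818e-02]), 'qd': array([ 0.00099845, -0.00052702, -0.00244535,  0.00046666,  0.00033182,
        0.00080841]), 'joint_efforts': array([-3.66406930e-04, -4.58528244e+01, -2.52608085e+01, -2.14770375e-04,
        5.55852108e-03, -4.85902774e-05]), 'position': array([0.22511783, 0.52841021, 0.23049567]), 'tcp_rot': array([-2.53347601e-04,  2.00045784e-01,  9.79786110e-01, -8.93256322e-04]), 'contact_force': array([-0.6705158 ,  0.06010102,  0.45267759]), 'torque': array([ 0.03501091, -0.0057581 ,  0.00062425]), 'finger_gap': 0.08517936485358532}
```

View pics/top0.png

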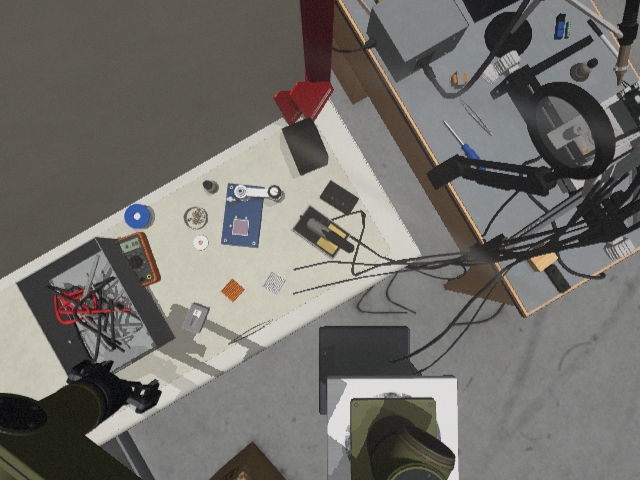

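View pics/scene0.png

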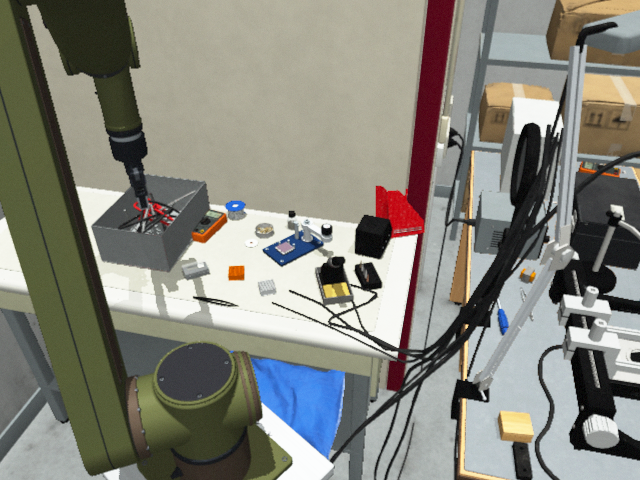

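The top view shows the jig at about (242,215), with the knob and arm to its right. The candidates for the heat sink are the silver finned block (274,283), the orange finned block (232,290) and a plain grey box (195,317). The silver finned one fits the description. I'll confirm that in an enlarged crop.

```bash
cat > h.py <<'E'
from cell import robot,kin,readout,cams
import cv2,numpy as np
from scipy.spatial.transform import Rotation as Rn
def R_of(q): return Rn.from_quat(np.r_[q[1:],q[0]]).as_matrix()
def fixed(n,u,v,z):
    p=cams.camera_params(n); d=p["R"].T@np.array([(u-p["cx"])/p["fx"],(v-p["cy"])/p["fy"],1]); c=-p["R"].T@p["t"]
    return c+d*(z-c[2])/d[2]
def wrist(pos,q,u,v,z):
    p=cams.camera_params("wrist"); H=p["hand_eye"]; a=np.array([u-p["cx"],v-p["cy"]])/p["fx"]; th=np.hypot(*a)
    d=np.r_[np.sin(th)*a/max(th,1e-9),np.cos(th)]; R=R_of(q)
    d=R@H[:3,:3]@d; c=np.array(pos)+R@H[:3,3]; return c+d*(z-c[2])/d[2]
def down(yaw):  # tool z down; jaw axis (tool y) along world angle yaw
    y=np.array([np.cos(yaw),np.sin(yaw),0]); z=np.array([0,0,-1.]); x=np.cross(y,z)
    q=Rn.from_matrix(np.c_[x,y,z]).as_quat(); return np.r_[q[3],q[:3]]
def st(): return readout.get_state()
def shot(name):
    s=st(); im=cams.read_camera("wrist"); print(name,"pos",s["position"].round(4).tolist(),"q",s["tcp_rot"].round(5).tolist(),"t",round(s["t"],2)); np.savez(f"pics/{name}.npz",im=im,p=s["position"],q=s["tcp_rot"]); return im
def crop(im,name,u0,u1,v0,v1,k):
    cv2.imwrite(f"pics/{name}.png",cv2.resize(im[v0:v1,u0:u1,::-1],None,fx=k,fy=k,interpolation=cv2.INTER_CUBIC))
E
python3 - <<'E'
from h import *
im=cv2.imread("pics/top0.png")[:,:,::-1]
crop(im,"topc",180,340,165,305,4)
for n,u,v,z in [("sink",274,283,.02),("seat",240,227,.022),("knob",272,192,.097),("post",242,190,.069)]: print(n,fixed("top",u,v,z).round(3))
E
```

```text
sink [0.383 0.285 0.02 ]
seat [0.518 0.366 0.022]
knob [0.591 0.281 0.097]
post [0.6   0.353 0.069]
```

View pics/topc.png

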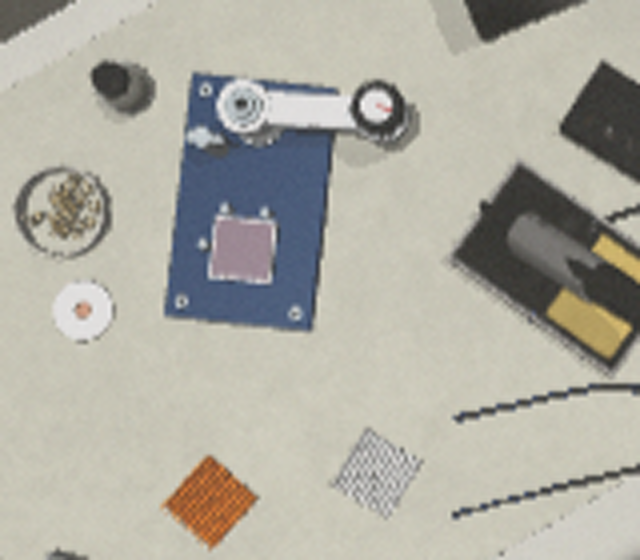

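The crop confirms it: the silver finned block is at top-camera (274,283), and the orange look-alike at (232,290) is excluded. The seat is at (240.5,227) and the pins are on its far and left sides. Jig yaw is about -6°, and the arm is open to the right at about 1.5 rad. Next I'll take one wrist picture covering both the sink and the jig, and test whether the state can be sampled during motion.

View pics/w1.png

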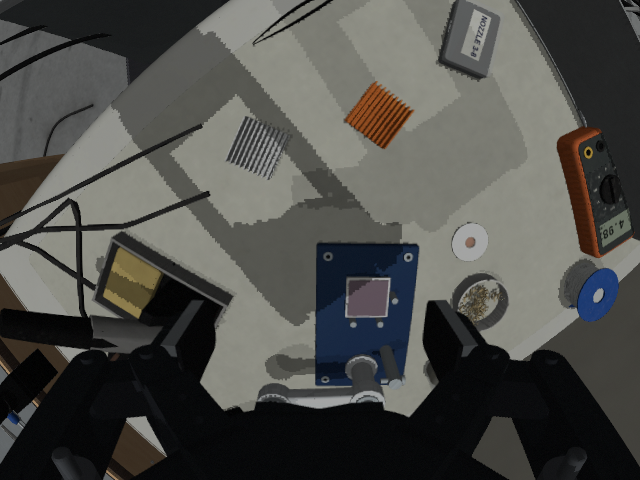

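In the wrist view the sink is at (258,147), orange at (380,115), seat pad at (368,298), pins at about (353,325), (380,325) and (395,300), hinge post near (363,368) and knob at lower left (275,395). `get_state` can't be sampled during a blocking move, so I'll turn the knob in small steps. Next is an enlarged composite for measurement.

```bash
python3 - <<'E'
from h import *
im=np.load("pics/w1.npz")["im"]
a=cv2.resize(im[235:415,305:425],None,fx=3.3,fy=3.3,interpolation=cv2.INTER_CUBIC)
b=cv2.resize(im[105:190,215:300],None,fx=4,fy=4,interpolation=cv2.INTER_CUBIC)
o=np.zeros((594,736,3),np.uint8); o[:,:396]=a; o[:340,396:]=b
cv2.imwrite("pics/w1c.png",o[:,:,::-1])
E
```

```text
(no output)
```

View pics/w1c.png

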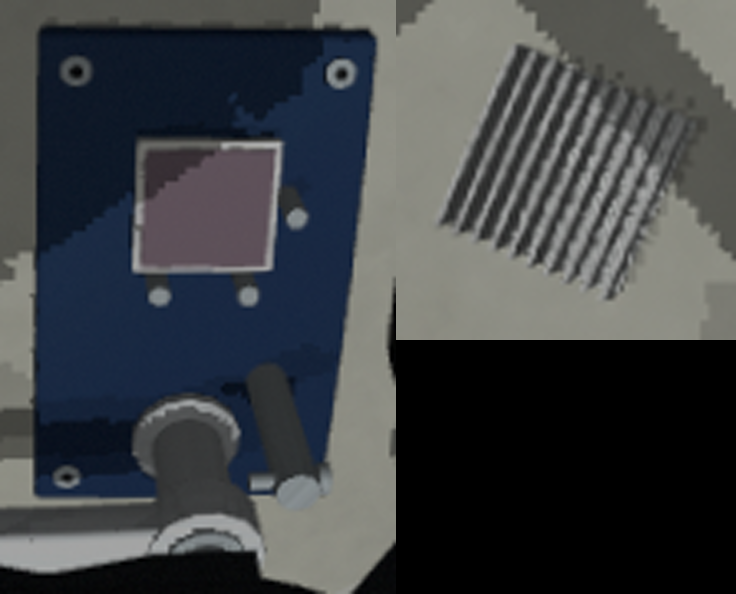

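Composite read-off: pin tops are at crop (160,296), (248,296) and (297,217). Tile corners are (137,139), (282,142), (272,270) and (133,271). Sink top corners are (520,45), (698,115), (613,297) and (440,222), with the fins running along the (520,45)-(440,222) direction.

```bash
python3 - <<'E'
from h import *
d=np.load("pics/w1.npz"); p,q=d["p"],d["q"]
W=lambda x,y,z:wrist(p,q,305+(x-1)/3.3,235+(y-1)/3.3,z)[:2]
pins=np.array([W(160,296,.028),W(248,296,.028),W(297,217,.028)])
tile=np.array([W(*c,.022) for c in [(137,139),(282,142),(272,270),(133,271)]])
sink=np.array([wrist(p,q,215+(x-396-1)/4,105+(y-1)/4,.02)[:2] for x,y in [(520,45),(698,115),(613,297),(440,222)]])
print("pins",pins.round(4).tolist(), np.linalg.norm(pins[0]-pins[1]),np.linalg.norm(pins[1]-pins[2]),"exp .024 .0255")
def fit(m,w):
    mc,wc=m.mean(0),w.mean(0);U,_,V=np.linalg.svd((m-mc).T@(w-wc));R=V.T@U.T
    t=wc-R@mc; return t,np.arctan2(R[1,0],R[0,0]),np.linalg.norm(w-(m@R.T+t),axis=1)
m=np.array([[23,-12],[23,12],[0,23]])/1e3
print(fit(m,pins))
mt=np.array([[-19,-19],[-19,19],[19,19],[19,-19]])/1e3
print("tile",tile.mean(0),fit(mt,tile)[1:]); print("both",fit(np.r_[m,mt],np.r_[pins,tile]))
print("sink",sink.mean(0),[np.linalg.norm(sink[i]-sink[i-1]).round(4) for i in range(4)],[np.degrees(np.arctan2(*(sink[i]-sink[i-1])[::-1])).round(1) for i in range(4)])
print("top cam sink",fixed("top",274.25,283.25,.02),"seat",fixed("top",240.5,227.25,.022))
c,y=fit(np.r_[m,mt],np.r_[pins,tile])[:2]
print("post",c+.08*np.array([np.cos(y),np.sin(y)]), "post top cam",fixed("top",180+242/4,165+103/4,.07),"knob",fixed("top",180+378/4,165+106/4,.097))
print(W(192,545,.069))
E
```

```text
pins [[0.5396, 0.3528], [0.5425, 0.3762], [0.5206, 0.3899]] 0.023585515793046616 0.025832949666257304 exp .024 .0255
(array([0.51813019, 0.36705979]), np.float64(-0.1112810144587207), array([0.00023606, 0.00026904, 0.0001129 ]))
tile [0.51784715 0.36699893] (np.float64(-0.11127991360567399), array([0.00024908, 0.00064287, 0.00013083, 0.0004051 ]))
both (array([0.51796776, 0.36702689]), np.float64(-0.11155326035420379), array([2.91729432e-04, 3.67851904e-04, 4.75340655e-05, 3.67414984e-04,
       5.78842037e-04, 2.50153958e-04, 4.30637841e-04]))
sink [0.38249177 0.290107  ] [np.float64(0.0387), np.float64(0.0379), np.float64(0.0397), np.float64(0.0382)] [np.float64(148.0), np.float64(61.2), np.float64(-31.5), np.float64(-120.4)]
top cam sink [0.3821678  0.28413888 0.02      ] seat [0.51742326 0.36515313 0.022     ]
post [0.59747051 0.35812113] post top cam [0.59837775 0.35669746 0.07      ] knob [0.59215445 0.27549883 0.097     ]
[0.59190227 0.35478399]
```

The seat fit is good, with residuals under 0.6 mm and agreement with the top camera to 2 mm. The sink differs by 6 mm between cameras, so I'll look closer on the approach.

```bash
python3 - <<'E'
from h import *
d=np.load("pics/w1.npz")
print("leads",wrist(d["p"],d["q"],208,194,.003),wrist(d["p"],d["q"],201,127,.003))
for y in (148.5,-31.5): print(kin.ik([.3825,.287,.10],down(np.radians(y))))
q=min((down(np.radians(y)) for y in (148.5,-31.5)),key=lambda q:abs(kin.ik([.3825,.287,.1],q)[5]))
robot.move_ptp([.3825,.287,.10],q); robot.move_gripper(.058,25); robot.wait(.1)
im=shot("w2"); print(st()["finger_gap"],st()["joints"].round(2))
crop(im,"w2",170,470,150,400,2)
E
```

```text
leads [0.41691071 0.2388595  0.003     ] [0.35873186 0.24087941 0.003     ]
[ 5.55347690e-01  3.22214351e-01  1.88062117e+00 -4.44089210e-16
  9.38757134e-01 -2.03646625e+00]
[ 5.55347690e-01  3.22214351e-01  1.88062117e+00 -4.44089210e-16
  9.38757134e-01  1.10512640e+00]
w2 pos [0.3825, 0.287, 0.1] q [1e-05, 0.87248, 0.48864, -0.0] t 3.77
0.05796463068849241 [0.56 0.32 1.88 0.   0.94 1.11]
```

View pics/w2.png

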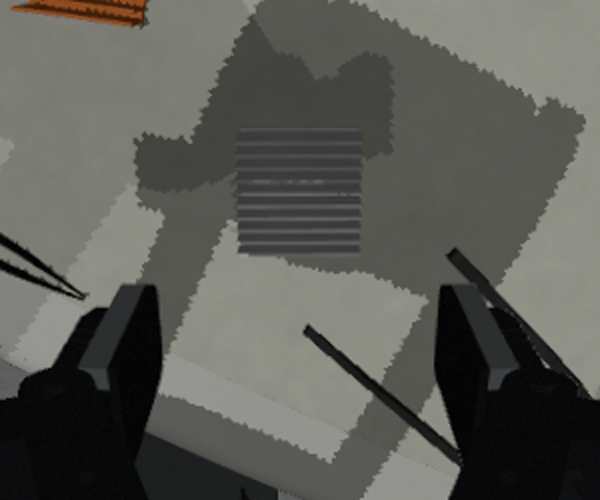

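The sink is squarely aligned with the jaws: crop corners (237,127)-(361,255), fins running across between the fingers. The jaws will grip fin ends, and both lead ends, (307,330) and (452,250), are clear. Next I'll compute the centre and pick it up.

```bash
python3 - <<'E'
from h import *
d=np.load("pics/w2.npz"); p,q=d["p"],d["q"]
cs=np.array([wrist(p,q,170+x/2,150+y/2,.02) for x,y in [(237,127),(361,127),(361,254),(238,255)]]); c=cs.mean(0)
print(c,[np.linalg.norm(cs[i]-cs[i-1]).round(4) for i in range(4)],[np.degrees(np.arctan2(*(cs[i]-cs[i-1])[1::-1])).round(1) for i in range(4)])
assert np.hypot(*(c[:2]-[.3825,.287]))<.008
robot.move_l([c[0],c[1],.03],vel=.15)
f0=st()["contact_force"]
print("hit",robot.move_l([c[0],c[1],.009],vel=.05,until_force=6), st()["position"],(st()["contact_force"]-f0).round(1))
robot.move_gripper(.030,25); s=st(); print("gap",s["finger_gap"],s["contact_force"].round(1))
robot.move_l([c[0],c[1],.10]); s=st(); print("gap",s["finger_gap"],s["contact_force"].round(2),s["t"],s["position"])
E
```

```text
[0.3845703  0.29007391 0.02      ] [np.float64(0.0419), np.float64(0.0378), np.float64(0.0416), np.float64(0.0395)] [np.float64(57.5), np.float64(-31.6), np.float64(-120.1), np.float64(148.9)]
hit False [0.38436075 0.2899422  0.00873642] [ 2.3 -0.9  0.8]
gap 0.0393323269197222 [-0.5 -1.   1. ]
gap 0.03922985834225209 [-1.2  -0.44 -1.37] 6.0583 [0.3840299  0.28975362 0.09955817]
```

Held: the gap is 39.3 mm against a 40 mm part. Next I'll set it on the seat, 3.5 mm short of the pins on both axes, then slide gently in.

```bash
cat >> h.py <<'E'
S=np.array([.518,.367]); Y=-.1113
ex=np.array([np.cos(Y),np.sin(Y)]); ey=np.array([-np.sin(Y),np.cos(Y)])
def P(x,y,z): return np.r_[S+ex*x+ey*y,z]
def loc(p): return np.r_[(np.array(p)[:2]-S)@ex,(np.array(p)[:2]-S)@ey,p[2]]
def fs(tag,f0=None):
    s=st(); f=s["contact_force"]-(0 if f0 is None else f0)
    print(tag,"loc mm",(loc(s["position"])*1e3).round(2),"f",np.r_[f[:2]@ex,f[:2]@ey,f[2]].round(1),"gap",round(s["finger_gap"],4),"t",round(s["t"],2)); return s
E
python3 - <<'E'
from h import *
q=min((down(Y+np.pi/2),down(Y-np.pi/2)),key=lambda q:abs(kin.ik(P(0,0,.1),q)[5]))
a=P(-.0035,-.0035,.08); robot.move_ptp(a,q); print(st()["joints"].round(2))
robot.move_l(P(-.0035,-.0035,.036),vel=.1); robot.wait(.2); s=fs("pre"); f0=s["contact_force"]
print(robot.move_l(P(-.0035,-.0035,.0295),vel=.02,until_force=4)); s=fs("down",f0)
z=s["position"][2]+.0002; l=loc(s["position"])
robot.move_l(P(l[0],l[1],z),vel=.02); s=fs("lift",f0)
print(robot.move_l(P(l[0],.005,z),vel=.01,until_force=5)); s=fs("y",f0); l=loc(s["position"])
print(robot.move_l(P(.005,l[1],z),vel=.01,until_force=5)); s=fs("x",f0)
E
```

```text
[ 0.55  0.52  1.57  0.    1.05 -0.91]
pre loc mm [-2.96 -3.04 36.86] f [ 1.1  0.1 -0.6] gap 0.039 t 8.61
True
down loc mm [-3.1  -3.16 31.28] f [-1.6 -0.   5.1] gap 0.0392 t 8.93
lift loc mm [-3.18 -3.19 31.3 ] f [-1.2  1.1  2.5] gap 0.0393 t 9.18
True
y loc mm [-3.250e+00 -3.000e-02  3.132e+01] f [-0.5 -0.5  5.9] gap 0.039 t 9.69
True
x loc mm [-2.69 -0.23 31.32] f [-1.7 -0.   4.4] gap 0.039 t 10.14
```

```bash
python3 - <<'E'
from h import *
s=fs("now"); l=loc(s["position"]); z=l[2]+.0005
robot.move_l(P(l[0],l[1],z),vel=.02); robot.wait(.2); s=fs("lift"); f0=s["contact_force"]; l=loc(s["position"])
print(robot.move_l(P(.004,l[1],z),vel=.008,until_force=8)); s=fs("x",f0); robot.wait(.1); fs("x+",f0); l=loc(s["position"])
print(robot.move_l(P(l[0]-.0003,.004,z),vel=.008,until_force=8)); s=fs("y",f0); robot.wait(.1); fs("y+",f0)
E
```

```text
now loc mm [-2.69 -0.23 31.32] f [-0.6  0.1  3.8] gap 0.039 t 10.14
lift loc mm [-2.95 -0.4  31.5 ] f [-0.2  0.4 -0.3] gap 0.0395 t 10.59
True
x loc mm [-2.68 -0.46 31.4 ] f [0.1 0.2 5. ] gap 0.0391 t 11.07
x+ loc mm [-2.67 -0.45 31.37] f [-0.1  0.8  4.2] gap 0.0391 t 11.17
True
y loc mm [-2.800e+00  2.000e-02  3.147e+01] f [ 0.6 -1.5  4.3] gap 0.0392 t 11.65
y+ loc mm [-2.790e+00  2.000e-02  3.147e+01] f [ 0.1 -1.2  3.5] gap 0.0393 t 11.75
```

Both axes stop repeatably (x -2.68, y 0.0). An in-hand offset of about 2.7 mm in x is plausible, but I'll release, rise and look.

```bash
python3 - <<'E'
from h import *
robot.move_gripper(.06); s=fs("rel"); l=loc(s["position"])
robot.move_l(P(-.02,0,.115),vel=.2); robot.move_gripper(0.0); robot.wait(.1)
im=shot("w3"); crop(im,"w3",220,420,160,340,3); 
E
```

```text
rel loc mm [-3.45 -0.36 30.86] f [-0.3 -0.  -0.4] gap 0.0599 t 12.08
w3 pos [0.4982, 0.3693, 0.115] q [-0.00633, 0.05551, 0.99843, -0.00475] t 13.36
```

View pics/w3.png

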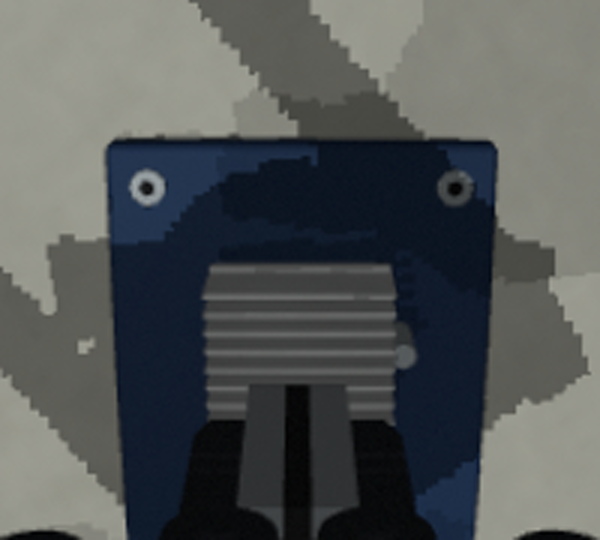

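The sink sits flat, with its edge adjacent to the y pin at crop (405,357). The x pins are hidden by the fingers. I'll compute the near-face position.

```bash
python3 - <<'E'
from h import *
d=np.load("pics/w3.npz"); p,q=d["p"],d["q"]
for n,x,y,z in [("botL",209,265,.022),("botR",391,265,.022),("topL",203,298,.042),("topR",396,298,.042),("pin",405,357,.028),("screwL",148,188,.012),("screwR",455,188,.012)]:
    print(n,(loc(wrist(p,q,220+x/3,160+y/3,z))*1e3).round(1))
d=np.load("pics/w1.npz")
for x,y in [(76,71),(341,73)]: print("screw w1",(loc(wrist(d["p"],d["q"],305+x/3.3,235+y/3.3,.012))*1e3).round(1))
E
```

```text
botL [-18.7 -19.6  22. ]
botR [-18.7  20.6  22. ]
topL [-17.7 -19.1  42. ]
topR [-17.8  20.3  42. ]
pin [ 0.7 23.8 28. ]
screwL [-33.9 -34.1  12. ]
screwR [-34.   35.6  12. ]
screw w1 [-33.9 -34.4  12. ]
screw w1 [-33.8  35.6  12. ]
```

The frame is consistent: the screws match and the near face lies at or past nominal, so the sink is forward against the pins. Now gentle nudges with shut fingers, +x then +y, to square it home.

```bash
python3 - <<'E'
from h import *
q=st()["tcp_rot"]; qd=min((down(Y+np.pi/2),down(Y-np.pi/2)),key=lambda a:-abs(a@q))
robot.move_l(P(-.045,0,.08),rot=qd,vel=.2); robot.move_l(P(-.045,0,.033),vel=.15); robot.wait(.1)
f0=fs("a")["contact_force"]
print(robot.move_l(P(-.022,0,.033),vel=.02,until_force=6)); fs("x",f0); robot.wait(.2); fs("x+",f0)
robot.move_l(P(-.045,0,.033),vel=.15); robot.move_l(P(-.045,-.05,.033),vel=.2); robot.move_l(P(0,-.05,.033),vel=.2); robot.wait(.1)
f0=fs("b")["contact_force"]
print(robot.move_l(P(0,-.018,.033),vel=.02,until_force=6)); fs("y",f0); robot.wait(.2); fs("y+",f0)
robot.move_l(P(0,-.05,.033),vel=.15); robot.move_l(P(-.045,-.05,.033),vel=.2); robot.move_l(P(-.045,0,.033),vel=.2); robot.wait(.1); f0=st()["contact_force"]
print(robot.move_l(P(-.022,0,.033),vel=.02,until_force=6)); fs("x2",f0); robot.wait(.1); fs("x2+",f0)
robot.move_l(P(-.05,0,.04),vel=.15); robot.move_l(P(-.05,0,.11),vel=.2); robot.wait(.1)
im=shot("w4"); crop(im,"w4",170,470,200,420,2.6)
E
```

```text
a loc mm [-43.65   0.89  34.31] f [ 0.1  0.3 -0.2] gap 0.0004 t 14.34
True
x loc mm [-30.15  -0.33  32.46] f [-0.5 -0.6  0.3] gap 0.0 t 15.13
x+ loc mm [-30.71  -0.68  31.99] f [-0.3 -1.4  0. ] gap 0.0004 t 15.33
b loc mm [ -0.57 -49.78  32.7 ] f [-0.7 -0.5 -0.9] gap -0.0003 t 16.46
True
y loc mm [ -0.48 -32.43  32.66] f [ 0.6 -1.5  3.8] gap 0.0002 t 17.43
y+ loc mm [ -0.58 -32.55  32.4 ] f [ 1.5 -1.5  4. ] gap -0.0001 t 17.63
True
x2 loc mm [-30.21  -0.51  32.5 ] f [-0.   1.4 -0.1] gap 0.0 t 19.57
x2+ loc mm [-30.52  -0.8   32.13] f [-0.4  1.1  0.2] gap 0.0003 t 19.67
w4 pos [0.4674, 0.3718, 0.1085] q [-0.00573, 0.05586, 0.99842, -0.00369] t 20.56
```

View pics/w4.png

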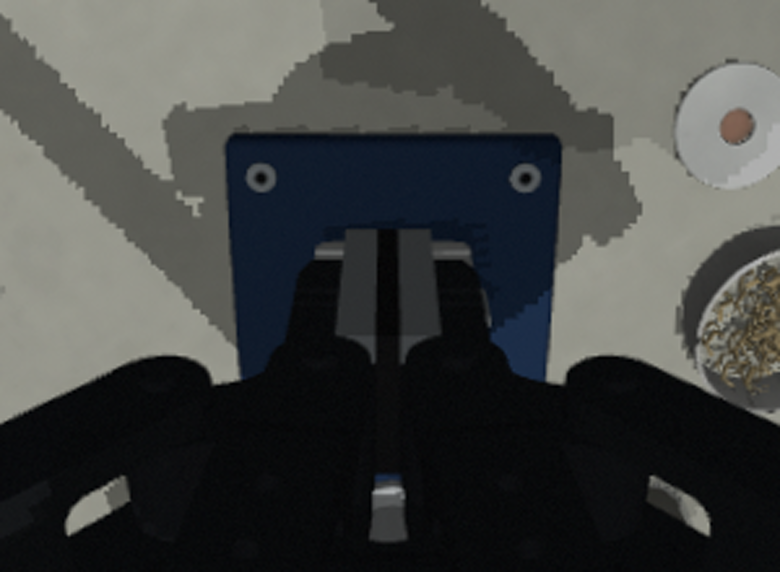

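The x nudge stopped at the same place twice (-30.2 mm, within 1 mm of the expected contact), and the sink looks square on the tile. Next I'll straddle the open arm loosely and swing it along its arc to the stop.

```bash
cat >> h.py <<'E'
def armp(a,r,z): return P(.08-r*np.cos(a),-r*np.sin(a),z)
def armq(a,k=0): return down(Y+a-np.pi/2+k*np.pi)
E
python3 - <<'E'
from h import *
kn=loc(fixed("top",180+378/4,165+106/4,.097)); a0=np.arctan2(-kn[1],.08-kn[0]); print("knob",kn,"a0",a0)
for k in (0,1): print(k,[kin.ik(armp(a,.046,.058),armq(a,k)) for a in (a0,)])
j=[kin.ik(armp(a0,.046,.16),armq(a0,k)) for k in (0,1)]
k=0 if j[1] is None or (j[0] is not None and -2.55<j[0][5]<0) else 1
if not -2.55<j[k][5]<1.1: k=1-k
print("k",k,j[k])
robot.move_l(P(-.05,0,.16),vel=.2)
robot.move_ptp(armp(a0,.046,.16),armq(a0,k)); robot.move_gripper(.055,20); robot.wait(.1)
f0=fs("above")["contact_force"]
print("hit",robot.move_l(armp(a0,.046,.058),vel=.08,until_force=6)); fs("dn",f0)
if st()["position"][2]<.062:
    robot.move_gripper(.030,20); fs("cl",f0)
im=shot("w5")
open("k","w").write(f"{k} {a0}")
E
```

```text
knob [ 0.08385869 -0.08269865  0.097     ] a0 1.6174221572330194
0 [array([ 4.20670457e-01,  5.91926627e-01,  1.49155087e+00, -4.44089210e-16,
        1.05811516e+00,  4.85344627e-01])]
1 [array([ 4.20670457e-01,  5.91926627e-01,  1.49155087e+00, -4.44089210e-16,
        1.05811516e+00, -2.65624803e+00])]
k 0 [ 4.20670457e-01  4.93570515e-01  1.38517982e+00 -4.44089210e-16
  1.26284232e+00  4.85344627e-01]
above loc mm [ 82.14 -45.94 160.06] f [-0.8 -1.1  0.1] gap 0.0549 t 22.89
hit False
dn loc mm [ 82.62 -45.64  58.74] f [ 0.7  1.  -0.1] gap 0.0551 t 24.32
cl loc mm [ 82.21 -45.92  58.21] f [0.6 1.3 0. ] gap 0.0299 t 24.68
w5 pos [0.5946, 0.3122, 0.0582] q [5e-05, 0.7296, 0.68387, 0.00014] t 24.68
```

```bash
python3 - <<'E'
from h import *
k,a0=open("k").read().split(); k=int(k);a0=float(a0); f0=st()["contact_force"]
n=8
for a in np.linspace(a0,.08,n+1)[1:]:
    hit=robot.move_l(armp(a,.046,.058),rot=armq(a,k),vel=.05,until_force=20); s=fs(f"{a:.2f} {hit}",f0)
    if hit: break
else:
    hit=robot.move_l(armp(-.15,.046,.058),rot=armq(0,k),vel=.02,until_force=9); fs(f"end {hit}",f0); robot.wait(.1); fs("end+",f0)
print(st()["joints"].round(2))
im=cams.read_camera("top"); cv2.imwrite("pics/top1.png",im[:,:,::-1]); crop(im,"top1c",190,310,170,270,5)
E
```

```text
1.43 False loc mm [ 73.25 -45.5   58.09] f [0.7 0.8 0.8] gap 0.0298 t 25.07
1.23 False loc mm [ 64.8  -43.4   58.05] f [-0.  -0.5  0.3] gap 0.0301 t 25.42
1.04 False loc mm [ 56.66 -39.78  57.97] f [-0.3  0.1  0.4] gap 0.03 t 25.76
0.85 False loc mm [ 49.4  -34.66  57.92] f [1.  0.5 0.6] gap 0.0302 t 26.1
0.66 False loc mm [ 43.33 -28.25  57.88] f [-0.2 -0.6  0.1] gap 0.0299 t 26.44
0.46 False loc mm [ 38.65 -20.74  57.93] f [-0.3  0.2 -1. ] gap 0.0301 t 26.78
0.27 False loc mm [ 35.5  -12.49  57.9 ] f [-1.3 -0.6 -0.3] gap 0.0301 t 27.12
0.08 False loc mm [33.99 -3.75 57.94] f [0.3 0.2 0.4] gap 0.0302 t 27.47
end False loc mm [33.36  4.86 57.67] f [-2.3 -5.2  2.5] gap 0.0299 t 28.14
end+ loc mm [33.35  4.86 57.66] f [-1.1 -5.6  2.3] gap 0.0298 t 28.24
[ 0.53  0.58  1.51 -0.    1.05  2.21]
```

The arm is against its stop: the TCP is at y 4.9 mm, less the 5 mm slack, so the arm is at about 0 with 5.6 N on it. I'll centre the fingers, rise, and grip the knob with J6 near its low end so the full clockwise range is available.

```bash
python3 - <<'E'
from h import *
s=st(); l=loc(s["position"]); robot.move_l(P(l[0],.0006,.058),vel=.05)
robot.move_l(P(l[0],.0006,.125),vel=.2); robot.move_gripper(.055,40)
q=down(Y+np.pi); pos=P(.0003,.0003,.125); sols=kin.ik(pos,q); print("ik",sols)
if sols[5]>0: sols=sols.copy(); sols[5]-=2*np.pi*0  # report only
j=sols.copy(); j[5]=-2.5+ (((sols[5]+2.5+np.pi/2)%np.pi)-np.pi/2)
print("j6",j[5]); robot.move_j(j); robot.wait(.1)
im=shot("w6"); s=fs("above"); print(s["joints"].round(3))
crop(im,"w6",170,470,180,405,2.6)
E
```

```text
ik [ 5.49963762e-01  4.79182429e-01  1.51192295e+00 -4.44089210e-16
  1.15048728e+00 -2.48032889e+00]
j6 -2.48032889163213
w6 pos [0.5184, 0.3673, 0.125] q [0.0, -0.66665, 0.74537, -2e-05] t 33.39
above loc mm [  0.29   0.28 124.99] f [-0.6  0.5 -0.2] gap 0.0549 t 33.44
[ 0.55   0.479  1.512 -0.     1.151 -2.48 ]
```

View pics/w6.png

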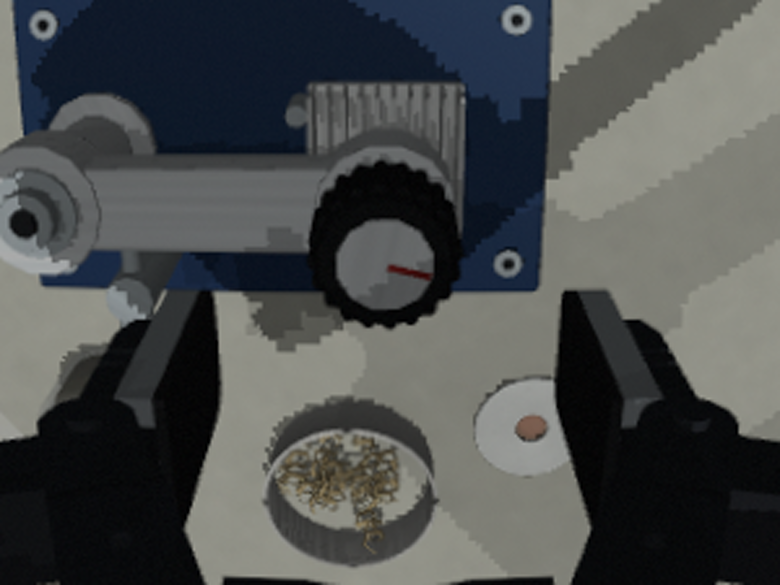

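The view shows the arm over the sink against the stop post, with the sink touching a pin at (298,110). The knob face centre is (385,263) with a red mark at about (430,277). The tin and reel are undisturbed. I'll check the knob centre, then descend, grip and turn a little to learn the torque signal.

```bash
python3 - <<'E'
from h import *
d=np.load("pics/w6.npz"); kc=loc(wrist(d["p"],d["q"],170+385/2.6,180+263/2.6,.097)); print("knob",(kc*1e3).round(1))
assert np.hypot(kc[0],kc[1])<.004
f0=st()["contact_force"]; c=np.clip(kc[:2],-.001,.001)/2
print("hit",robot.move_l(P(c[0],c[1],.077),vel=.08,until_force=6)); fs("dn",f0)
if st()["position"][2]<.080:
    robot.move_gripper(.02,40); robot.wait(.1); s=fs("grip",f0); t0=s["torque"][2]; print(t0,s["torque"].round(3))
    j=s["joints"].copy()
    for i in range(6):
        j[5]+=.12; robot.move_j(j); s=st(); print(round(j[5]-s["joints"][5],4),"tz",round(s["torque"][2]-t0,3),"e6",round(s["joint_efforts"][5],3),"qd",round(s["qd"][5],2),"t",round(s["t"],2))
E
```

```text
knob [ 0.7 -0.1 97. ]
hit False
dn loc mm [ 0.54  0.1  77.  ] f [ 0.5 -0.1 -0.1] gap 0.0544 t 34.19
grip loc mm [ 0.89  0.32 77.87] f [ 0.9 -1.2  4.6] gap 0.0284 t 34.63
-0.05372169333005861 [-0.053 -0.029 -0.054]
0.0029 tz 0.023 e6 0.156 qd -0.02 t 34.88
0.0048 tz -0.035 e6 0.137 qd -0.0 t 35.13
0.0056 tz -0.05 e6 0.129 qd 0.0 t 35.38
0.006 tz -0.002 e6 0.126 qd 0.0 t 35.63
0.0062 tz -0.017 e6 0.124 qd 0.0 t 35.88
0.0062 tz -0.022 e6 0.124 qd 0.0 t 36.13
```

The J6 effort is a clean signal, about 0.124 while driving. I'll continue until it climbs.

```bash
python3 - <<'E'
from h import *
s=st(); j=s["joints"].copy(); j0=-2.48; j[5]+=.006
for i in range(24):
    j[5]+=.1; robot.move_j(j); s=st(); e=s["joint_efforts"][5]; print(round(j[5]-j0,2),"e6",round(e,3),"tz",round(s["torque"][2],3),"t",round(s["t"],2))
    if e>.155 or j[5]>2.5: break
E
```

```text
0.82 e6 0.083 tz -0.119 t 36.38
0.92 e6 0.086 tz -0.092 t 36.63
1.02 e6 0.087 tz -0.093 t 36.88
1.12 e6 0.088 tz -0.106 t 37.13
1.22 e6 0.089 tz -0.091 t 37.38
1.32 e6 0.089 tz -0.097 t 37.63
1.42 e6 0.089 tz -0.064 t 37.88
1.52 e6 0.089 tz -0.072 t 38.13
1.62 e6 0.031 tz -0.054 t 38.38
1.72 e6 0.04 tz -0.017 t 38.63
1.82 e6 0.04 tz -0.099 t 38.88
1.92 e6 0.04 tz -0.057 t 39.13
2.02 e6 0.039 tz -0.074 t 39.38
2.12 e6 0.039 tz -0.139 t 39.63
2.22 e6 0.039 tz -0.064 t 39.88
2.32 e6 0.039 tz -0.076 t 40.13
2.42 e6 0.038 tz -0.099 t 40.38
2.52 e6 0.038 tz -0.053 t 40.63
2.62 e6 0.038 tz -0.035 t 40.88
2.72 e6 0.043 tz -0.048 t 41.13
2.82 e6 0.064 tz -0.027 t 41.38
2.92 e6 0.085 tz -0.053 t 41.63
3.02 e6 0.103 tz -0.013 t 41.88
3.12 e6 0.112 tz 0.004 t 42.13
```

The effort is flat, then climbs cleanly from 2.7 rad (plunger contact at about 155°, within spec). At 3.12 rad it is near the slip torque. I'll use fine steps to see the slip and clicks.

```bash
python3 - <<'E'
from h import *
s=st(); j=s["joints"].copy(); j[5]=-2.48+3.12; j0=-2.48; print("lag",j[5]-s["joints"][5])
for i in range(12):
    j[5]+=.06; robot.move_j(j); s=st(); print(round(j[5]-j0,2),"e6",round(s["joint_efforts"][5],3),"qd",round(s["qd"][5],3),"tz",round(s["torque"][2],3),"t",round(s["t"],2))
E
```

```text
lag 0.006472310608787946
3.18 e6 0.087 qd 0.011 tz 0.052 t 42.38
3.24 e6 0.095 qd 0.003 tz 0.03 t 42.63
3.3 e6 0.102 qd 0.001 tz 0.003 t 42.88
3.36 e6 0.104 qd 0.001 tz 0.01 t 43.13
3.42 e6 0.105 qd 0.002 tz 0.032 t 43.38
3.48 e6 0.105 qd -0.001 tz 0.024 t 43.63
3.54 e6 0.104 qd -0.001 tz 0.063 t 43.88
3.6 e6 0.102 qd -0.001 tz 0.008 t 44.13
3.66 e6 0.065 qd -0.003 tz -0.007 t 44.38
3.72 e6 0.069 qd -0.007 tz 0.016 t 44.63
3.78 e6 0.074 qd -0.005 tz 0.048 t 44.88
3.84 e6 0.075 qd -0.005 tz 0.042 t 45.13
```

The torque ramp ran from 2.70 to about 3.06 rad and then plateaued, so slip started near 3.06 and is now about 0.8. Turning to 4.25 rad puts the slip near 1.2. Even under the extreme hypothesis that slip began at contact, that is 1.55, still below 1.83. Then I'll release and check the red mark's true rotation.

```bash
python3 - <<'E'
from h import *
s=st(); j=s["joints"].copy(); j[5]=-2.48+3.84; j0=-2.48
for i in range(5):
    j[5]+=.082; robot.move_j(j); s=st(); print(round(j[5]-j0,2),"e6",round(s["joint_efforts"][5],3),"tz",round(s["torque"][2],3),"t",round(s["t"],2))
robot.move_gripper(.055); fs("rel"); l=loc(st()["position"])
robot.move_l(P(l[0],l[1],.125),vel=.2)
k=st()["joints"].copy(); k[5]=-2.48; robot.move_j(k); robot.wait(.1)
im=shot("w7"); crop(im,"w7",170,470,180,405,2.6); fs("end")
E
```

```text
3.92 e6 0.116 tz -0.021 t 45.38
4.0 e6 0.1 tz 0.047 t 45.63
4.09 e6 0.098 tz 0.009 t 45.88
4.17 e6 0.079 tz 0.043 t 46.13
4.25 e6 0.096 tz 0.006 t 46.38
rel loc mm [ 0.32  0.11 77.73] f [ 0.2 -0.6 -0.9] gap 0.0549 t 46.76
w7 pos [0.519, 0.3677, 0.1262] q [0.00167, -0.66662, 0.7454, -0.00044] t 50.77
end loc mm [  0.96   0.79 126.17] f [ 0.4 -0.5  0. ] gap 0.0549 t 50.83
```

View pics/w7.png

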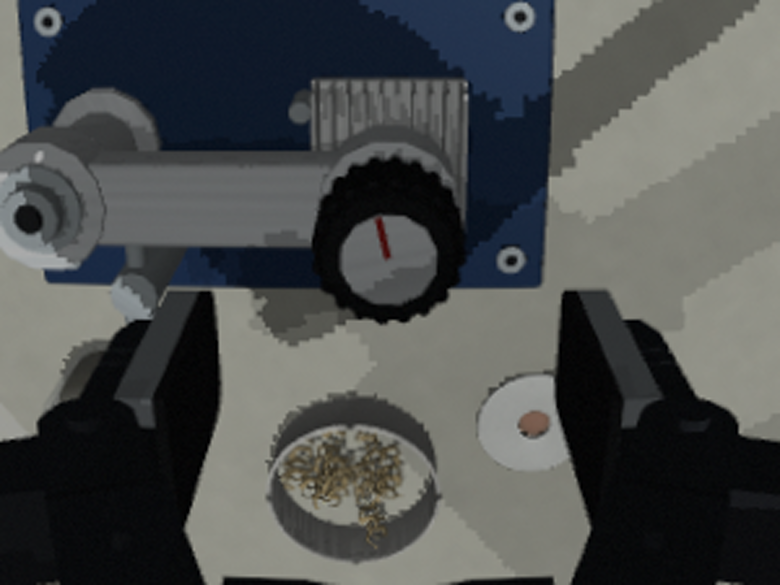

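The red mark moved from 13° to 257° (image clockwise), so the knob turned 244° = 4.26 rad. I commanded 4.25, so the fingers didn't slip on the knob. The arm is still at the stop, the sink is still against its pin, and the tin and reel are unmoved. I'll retreat and hand in.

```bash
python3 - <<'E'
from h import *
l=loc(st()["position"]); robot.move_l(P(l[0],l[1],.25),vel=.25); robot.wait(.2); fs("away")
a=cv2.imread("pics/top0.png"); 
robot.close_job()
E
```

```text
away loc mm [-1.3000e-01 -6.0000e-02  2.4739e+02] f [0.3 0.  0.4] gap 0.0553 t 51.67
the job is handed in; nothing more can be done
```

The heat sink is clamped and the job was handed in at about 52 s of the 72 s allowed. No verdict was reported.

- **Placing:** I set the silver finned heat sink flat on the padded tile and slid it against the pins. The moves stopped on a force change of 4 to 8 N. Gentle nudges with the shut fingers, x, y, then x again, stopped at the same x both times (within 0.1 mm).
- **Clamp arm:** I swung it to its stop, where it pushed back with about 5 N. The pictures show it against the stop post.
- **Knob:** It turned 244° clockwise by its red mark, and I had commanded 4.25 rad (243.5°), so the fingers did not slip on it. Torque began to climb at about 2.70 rad and levelled off near 3.06 rad. That puts the ratchet slip at about 1.2 rad, or roughly two clicks, inside the 0.75 to 1.83 window.
- **Last picture:** The arm was at its stop and the sink still against its side pin. The tin and the reel had not moved, and the gripper was clear.

**Not fully confirmed:**
- I could not read the torque while the knob was turning. The slip figure comes from joint effort read after each small step, and that signal had a few unexplained drops, so I did not count individual clicks.
- The two cameras disagreed by 6 mm on the heat sink's starting position. A closer wrist view settled it before the grasp.
- The two far pins were hidden in the later pictures, so contact there rests on the stop positions.
- I did not check the bottle closely in the last picture.

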